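# Move the sensor carriage to the other catch of its rail

### The job

Two short aluminium rails lie on the optical table, each with a blue carriage locked at one end by a sprung orange catch. On the rail whose carriage carries the round black power sensor, press down the orange catch pad that holds it so that the carriage springs free, then slide that carriage along the rail to the opposite end until the catch there snaps up behind it and keeps it. Leave the other carriage, the one with the bare steel post, locked where it is.

Things in the scene. Friction and masses are not known exactly. Their poses are not given: they have to be found in the camera images.
- sensor_rail: Fixed aluminium rail, 250x80x22 mm, end blocks 26 mm high. Origin: middle of its underside, on the table; x from the start end to the goal end, z up. It captures the carriage, which only slides along x (2 mm play): centre at x=-65 mm locked at the start, +65 locked at the goal (+78 solid stop). Orange 28 mm catch pads at x=-31 (start) and x=+31 (goal), y=-57, tops 34 mm high.
- sensor_carriage: Blue carriage, 60 mm along the rail, 24 mm high; on it is fixed the black power sensor, a disc of 44 mm diameter, 32 to 48 mm above the table, to be gripped across from above. Origin: centre of its underside, 8 mm above the table. 240 g. At the goal end it rides over the catch by itself; push it to +73 mm or so against a 2 to 4 N end spring (under 10 N in all); short of +65 it is pushed back out.
- start_pad (a point): Centre of the top of the orange pad of the catch that holds the sensor carriage, 34 mm above the table. Pressed down 7 to 9 mm (stop at 9; 1 to 3 N) it frees the carriage, which a spring pushes 18 mm or more along the rail's +x. The pad stays down while the carriage stands over its tooth, then rises again.
- post_carriage: The other blue carriage, alike but with a bare upright steel post (13 mm diameter, 50 mm high) in place of the sensor; it is locked at one end of a second, equal rail and must stay there. Origin: centre of its underside.

How it is judged (in metres and radians):
On the way:
1. the start catch has been pressed and the sensor carriage has sprung free of it (x of sensor_carriage in the frame of sensor_rail above -0.055 m), for 0.1 s.
At the end, for the whole second after the job is handed in: The sensor carriage stands at rest, locked by the catch at the opposite end of its rail (carriage centre 60 to 80 mm from the rail's middle towards the goal end, still seated in the rail), and the post carriage is within 10 mm of where it started (x of sensor_carriage in the frame of sensor_rail between 0.06 and 0.08 m and z of sensor_carriage in the frame of sensor_rail below 0.013 m and linear speed of sensor_carriage below 0.02 m/s and distance of post_carriage from where it was at the start of the episode below 0.01 m); the robot touches nothing.
It fails at once if the post carriage is moved from its place (more than 10 mm) (distance of post_carriage from where it was at the start of the episode above 0.01 m).
It also fails if it takes over 40 s, if anything falls off the work surface, if the arm or the gripper's body presses on something with over 40 N, if the wrist force passes 120 N, or if a joint passes its speed limit or range.

### The arm

A 6-joint arm with a two-finger parallel gripper is mounted at the origin on a cart in front of the work surface, level with it; the furniture and walls round the work are solid. World frame = base frame: x ahead of the robot, y to its left, z up, the work surface at z = 0. Lengths are in mm, angles in rad, forces in N, time in s.
With the tool pointing down it reaches from about 250 to 850 mm from the base axis. Payload 12.5 kg.
Tool frame: the origin (TCP) lies at the very end of the fingers, on their centre line; the grasp point (between the pads) lies 19 mm behind it; z points along the fingers, y is the line along which they close (so a half turn about z gives the same grasp; the last joint's range is limited). The gripper opens to 93 mm and grips with 3 to 60 N. Pads are 15 mm wide; open, the fingers measure 128 mm over their backs; the gripper's body (75 mm by 188 mm) begins 65 mm behind the grasp point.
Start: joints at [-1.208, 0.351, 1.652, -0, 1.139, -0.085], TCP at [238.157, -495.747, 218.633] pointing down, gripper open.
Joint ranges: [-2.75, 2.75], [-0.79, 2.1], [0.01, 2.65], [-1.57, 4.71], [0.07, 3.14], [-2.87, 2.87]. Speed limits (rad/s): [2.22, 2.22, 2.79, 3.14, 3.14, 3.14].

### API

Orientations are given as a rotation vector (axis times angle).
In Python, from station import telemetry, cams, arm gives the robot as it stands. The module is installed in compiled form; this text tells all that it offers.
- The arm moves only by the shell command python3 -m handwheel 'ROWS' [OPENING] [FORCE]. ROWS is JSON, a list of rows, each a list of 2 entries, a list of its own where there are three numbers: the shift along the tool's x, y, z in m, then the turn about the tool's z in degrees. In form: [[[tx, ty, tz], yaw], ...]. A call has 1 to 12 rows; each row shifts and turns the commanded pose from where the row before left it, along the tool's axes as they then stand; what a row does not reach is not made up. A row lasts 1/8 s, in which the tool goes at most 62.5 mm and 10.7 degrees, less where a joint would pass 70% of its speed; a pose out of reach is approached as far as the arm can. A call with a gripper value outside its range is refused whole. OPENING is the opening, from 0 (shut) to 1 (fully open), set as the call begins (- or left out, the last holds). The fingers move at their own pace and stop on an object; FORCE is the grip in N (left out, the last holds). Time passes only in rows, so rows that do not move let the fingers close. It gives the time, the measured TCP pose, the force, the opening and the grip force at its end, in the units of the state.
- telemetry.sense(): the state, without advancing time (a new reading comes with each control period).
- cams.get_image(name): name is "side" or "top" or "wrist"; returns a dict with "frame" (420x560x3 uint8, red, green, blue), "range_z" (420x560 float32, mm along the optical axis (not along the pixel's ray), 0 where there is no reading), "mtx" (3x3 intrinsics, pixels), "distortion" ([k1, k2, p1, p2, k3] as OpenCV has them; the pictures are not rectified), "R" (3x3) and "t" (3): a world point X has camera coordinates R X + t; the wrist camera has in their place "hand_eye" (4x4, takes a point from camera to tool coordinates, whose origin is the TCP and whose axes are the flange's). Camera axes: x right, y down, z forward; pixel columns grow to the right and rows downward; lengths in mm; the calibration is good to about 2 mm. A picture is of the moment at which its call begins: read the wrist's pose just before it.
- arm.sign_off(): hands the job in; it is judged then, once.
The state is a dict: "time": time; "joints": joint angles; "qvel": joint speeds; "tau": joint torques, N m; "ee_pos": TCP position; "orientation": TCP orientation; "ft_force": force on the tool from outside, world axes, zero at the start; "moment": the same for the moment, N m; "grip_width": finger opening in mm; "gripper_force": force on a finger pad.
Only numpy, scipy, OpenCV 4.12 (cv2) and the standard library are available. Lean on these libraries where they do the work, as an engineer would, in place of code of your own. Each camera call takes 0.05 s, during which the arm holds its last target. There are 200 camera calls.

## Working session

There is one attempt and no reset: what is moved stays moved. The work goes in short steps, Python scripts to look and compute and a shell command to move; the robot and the scene stay as the last step left them, time stands still between calls to the robot, and variables do not carry over. Pictures are saved under pics/ and viewed, at most 10 in all, crops included, and the job is handed in when it is done.

```bash
mkdir -p pics; cat > h.py <<'E'
import numpy as np, cv2
from station import telemetry, cams, arm
def grab(n):
    s=telemetry.sense(); d=cams.get_image(n)
    if 'hand_eye' in d:
        T=np.eye(4); T[:3,:3]=cv2.Rodrigues(np.array(s['orientation'],float))[0]; T[:3,3]=s['ee_pos']
        M=T@np.array(d['hand_eye'])
    else:
        R=np.array(d['R']); M=np.eye(4); M[:3,:3]=R.T; M[:3,3]=-R.T@np.array(d['t']).ravel()
    d['M']=M; return d
def world(d):
    z=d['range_z']; h,w=z.shape
    uv=np.stack(np.meshgrid(np.arange(w),np.arange(h)),-1).reshape(-1,1,2).astype(np.float64)
    n=cv2.undistortPoints(uv,np.array(d['mtx']),np.array(d['distortion'])).reshape(h,w,2)
    P=np.dstack([n[...,0]*z,n[...,1]*z,z]); W=P@d['M'][:3,:3].T+d['M'][:3,3]; W[z==0]=np.nan
    return W
E
python3 - <<'E'
from h import *
s=telemetry.sense(); print(s['time'],s['ee_pos'],s['orientation'],s['grip_width'])
print(cv2.Rodrigues(np.array(s['orientation']))[0].round(3))
d=grab('top'); np.save('top.npy',world(d)); cv2.imwrite('pics/top.png',d['frame'][...,::-1])
W=world(d); hsv=cv2.cvtColor(d['frame'],cv2.COLOR_RGB2HSV)
for nm,lo,hi in(('orange',(5,130,100),(22,255,255)),('blue',(95,110,50),(125,255,255))):
    m=cv2.inRange(hsv,lo,hi); k,l,st,c=cv2.connectedComponentsWithStats(m)
    for i in range(1,k):
        if st[i,4]>25: print(nm,c[i].round(),st[i,4],np.nanmedian(W[l==i],0).round(1))
E
```

```text
0.0 [ 238.02003601 -495.42339607  218.07829283] [-3.06201361e+00 -6.97198087e-01  2.20635228e-04] 92.96422897866601
[[ 0.901  0.433 -0.   ]
 [ 0.433 -0.901  0.001]
 [ 0.    -0.001 -1.   ]]
orange [380.  17.] 338 [ 917.9 -290.7   62.6]
orange [551.   7.] 65 [1242.3 -940.1 -509.8]
orange [552.  26.] 49 [ 1240.7 -1006.5  -631.4]
orange [550.  42.] 31 [ 1240.9 -1061.7  -750.6]
orange [364.  76.] 797 [ 793.5 -255.4   62.7]
orange [549.  58.] 35 [ 1224.3 -1105.7  -846.4]
orange [554.  72.] 257 [ 1163.  -1115.5  -843.5]
orange [554.  96.] 27 [ 997.9 -994.6 -628.8]
orange [327. 202.] 205 [ 550.1 -182.7   34. ]
orange [239. 213.] 212 [529.3  -9.   34.3]
orange [324. 230.] 102 [ 494.8 -174.8   34.4]
orange [241. 243.] 166 [470.3 -13.3  34.4]
blue [384. 111.] 327 [ 736.3 -301.9   18.9]
blue [357. 189.] 383 [ 570.2 -242.1   32.4]
```

View pics/top.png

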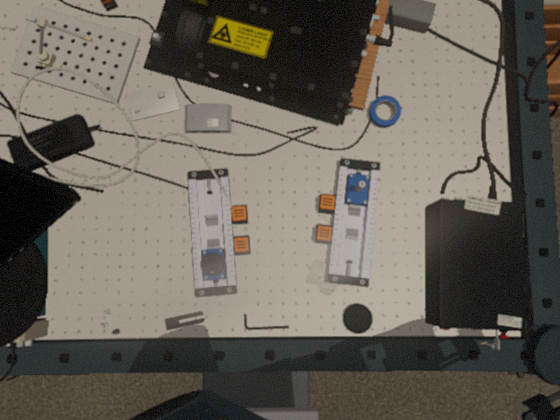

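```bash
python3 - <<'E'
from h import *
W=np.load('top.npy'); f=cv2.imread('pics/top.png')
cv2.imwrite('pics/crop.png',cv2.resize(f[150:310,160:300],None,fx=3.7,fy=3.7,interpolation=cv2.INTER_CUBIC))
s=W[160:305,180:250]; z=s[...,2]
m=(z>18)&(z<30); p=s[m][:,:2].astype(np.float32); p=p[p[:,1]>0]
r=cv2.minAreaRect(p); print('rail',r,len(p))
m=(z>42)&(z<54)&(s[...,0]<490); p=s[m]; print('disc',len(p),np.median(p,0),p.min(0),p.max(0))
p=p[:,:2].astype(np.float32); print(cv2.minEnclosingCircle(p))
print('table',np.nanmedian(W[200:280,270:300,2]),'max z',np.nanmax(z))
E
```

```text
rail ((503.8216552734375, 43.29011535644531), (268.80535888671875, 87.94964599609375), 4.306362152099609) 2589
disc 417 [429.62508953  40.99592683  47.21859269] [408.65583716  19.72760683  42.15550926] [450.7719136   62.21663346  52.94786011]
((429.67034912109375, 41.19096755981445), 22.039329528808594)
table 0.5300971143636843 max z 52.94786011143958
```

View pics/crop.png

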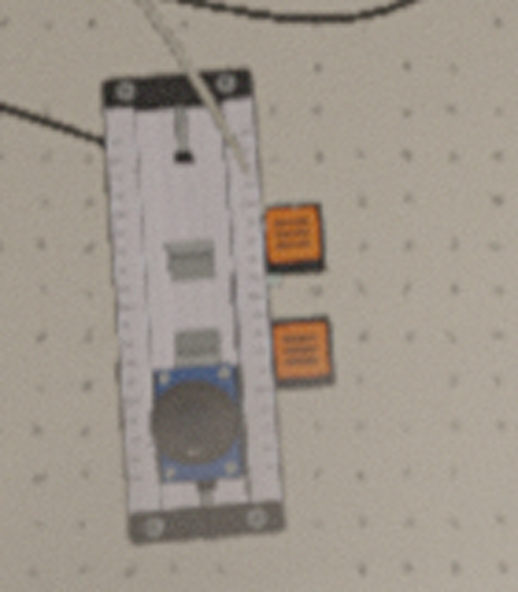

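The left rail (crop) carries the round black sensor at its near end (pixel about 195,420). Its start pad is the lower orange one (about 301,350). Fitted rail yaw is 4.3°, and its middle is near (495, 46). I'll turn the closed gripper along the rail and go above the start pad.

```bash
python3 -m handwheel '[[[0,0,0],-9.8],[[0,0,0],-9.8],[[0,0,0],-9.8],[[0,0,0],-9.8],[[0,0,0],-9.8],[[0,0,0],-9.8],[[0,0,0],-9.8],[[0,0,0],0]]' 0 20
python3 -m handwheel '[[[0.0515,0.0296,0],0],[[0.0515,0.0296,0],0],[[0.0515,0.0296,0],0],[[0.0515,0.0296,0],0],[[0.0515,0.0296,0],0],[[0.0515,0.0296,0],0],[[0.0515,0.0296,0],0],[[0.0515,0.0296,0],0],[[0.0515,0.0296,0],0],[[0,0,0.05],0],[[0,0,0.05],0],[[0,0,0],0]]'
python3 - <<'E'
from h import *
s=telemetry.sense(); print(s['joints']); print(cv2.Rodrigues(np.array(s['orientation']))[0].round(3))
d=grab('wrist'); W=world(d); f=d['frame'];cv2.imwrite('pics/w1.png',f[...,::-1])
hsv=cv2.cvtColor(f,cv2.COLOR_RGB2HSV); m=cv2.inRange(hsv,(5,130,100),(22,255,255)); k,l,st,c=cv2.connectedComponentsWithStats(m)
for i in range(1,k):
    if st[i,4]>100: print(c[i].round(),st[i,4],np.nanmedian(W[l==i],0).round(1))
E
```

```text
time: 1.05
ee_pos: [238.1, -495.6, 218.3]
orientation: [-2.138, -2.301, -0.001]
ft_force: [0.1, -0.2, -0.0]
grip_width: 17.6
gripper_force: 0.0
time: 2.55
ee_pos: [467.4, -13.4, 116.4]
orientation: [-2.138, -2.295, 0.006]
ft_force: [0.3, -0.1, -0.1]
grip_width: 0.4
gripper_force: 0.0
[-1.28236506e-01  3.51823356e-01  1.94874796e+00  6.26489452e-06
  8.47410406e-01 -1.99331740e-01]
[[-0.071  0.997 -0.006]
 [ 0.997  0.071  0.001]
 [ 0.001 -0.006 -1.   ]]
[291. 212.] 1222 [468.7  -9.6  33.8]
[373. 211.] 1228 [529.2  -5.   33.8]
[293. 359.] 368 [467.7  13.1 218.7]
[282. 343.] 193 [464.8  16.8 220.7]
```

View pics/w1.png

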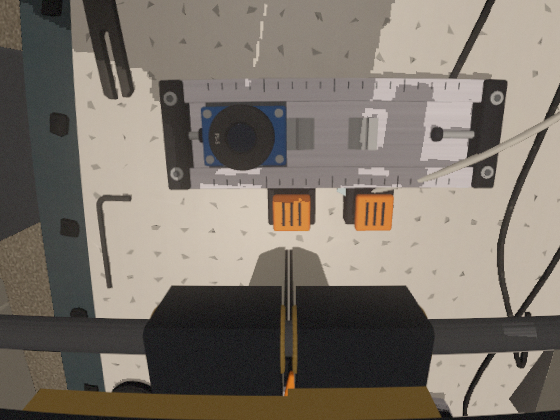

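The wrist view shows the start pad at (291,212), with the closed fingers just short of it in the image. It measures within 4 mm of the top-camera estimate and 34 mm high. Now I'll press it.

```bash
python3 -m handwheel '[[[0.002,0.0015,0.038],0],[[0,0,0.038],0],[[0,0,0.004],0],[[0,0,0.004],0],[[0,0,0.004],0],[[0,0,0.002],0],[[0,0,0.001],0],[[0,0,0],0],[[0,0,0],0]]'
python3 - <<'E'
from h import *
d=grab('wrist'); W=world(d); f=d['frame'];cv2.imwrite('pics/w2.png',f[...,::-1])
d=grab('top'); W=world(d); z=W[...,2]; m=(z>42)&(z<54)&(abs(W[...,1]-45)<35)&(W[...,0]>400)&(W[...,0]<600); print(np.median(W[m],0),m.sum())
E
```

```text
time: 3.72
ee_pos: [470.8, -11.6, 27.7]
orientation: [2.137, 2.302, 0.0]
ft_force: [0.2, -0.3, 2.0]
grip_width: 0.3
gripper_force: 0.6
[nan nan nan] 0
  return _methods._mean(a, axis=axis, dtype=dtype,
  ret = um.true_divide(
```

View pics/w2.png

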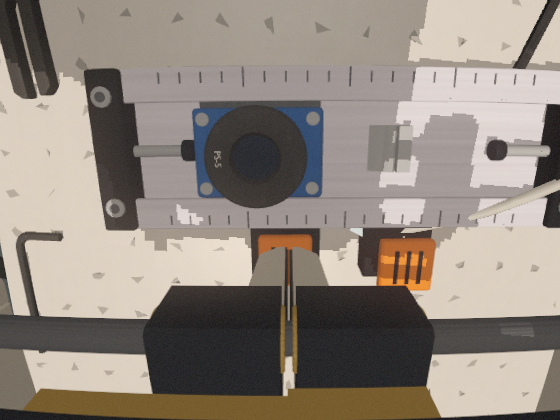

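The start pad (285,245) is down. The carriage has moved along, with the disc at about (255,155) and the start plunger extended. I'll rise, open, and measure the disc.

```bash
python3 -m handwheel '[[[0,0,-0.04],0],[[0,0,-0.05],0],[[0,0,0],0],[[0,0,0],0]]' 0.8
python3 - <<'E'
from h import *
s=telemetry.sense(); R=cv2.Rodrigues(np.array(s['orientation']))[0]
d=grab('wrist'); W=world(d); z=W[...,2]
m=((z>44)&(z<53)&(abs(W[...,1]-45)<35)&(W[...,0]>400)&(W[...,0]<600)).astype(np.uint8)
k,l,st,c=cv2.connectedComponentsWithStats(m); i=1+st[1:,4].argmax(); P=W[l==i]
(cx,cy),r=cv2.minEnclosingCircle(P[:,:2].astype(np.float32)); print(cx,cy,r,np.median(P,0),st[i,4])
print('shift',R.T@(np.array([cx,cy,0])-np.array(s['ee_pos'])))
E
```

```text
time: 4.32
ee_pos: [470.3, -11.6, 117.1]
orientation: [-2.137, -2.302, 0.001]
ft_force: [-0.2, 0.7, -1.0]
grip_width: 36.1
gripper_force: 0.0
452.7447814941406 44.479923248291016 22.07554054260254 [452.71156253  44.93382796  46.95523029] 3235
shift [ 57.20575445 -13.21892157 117.09169008]
```

```bash
python3 -m handwheel '[[[0.056,-0.0132,0],0],[[0,0,0],0],[[0,0,0.04],0],[[0,0,0.03],0],[[0,0,0.012],0],[[0,0,0],0],[[0,0,0],0]]' 0.8
python3 -m handwheel '[[[0,0,0],0],[[0,0,0],0],[[0,0,0],0],[[0,0,0],0],[[0,0,0],0],[[0,0,0],0]]' 0.3 25
```

```text
time: 5.25
ee_pos: [454.0, 43.1, 36.4]
orientation: [2.137, 2.302, 0.001]
ft_force: [0.1, -0.0, 0.7]
grip_width: 74.4
gripper_force: 0.0
time: 6.0
ee_pos: [453.5, 43.2, 35.8]
orientation: [2.137, 2.302, 0.0]
ft_force: [-1.7, 0.3, 5.0]
grip_width: 42.7
gripper_force: 25.0
```

```bash
python3 -m handwheel '[[[0,0.012,0],0],[[0,0.012,0],0],[[0,0.012,0],0],[[0,0.012,0],0],[[0,0.012,0],0],[[0,0.012,0],0],[[0,0.012,0],0],[[0,0.008,0],0],[[0,0,0],0]]'
python3 -m handwheel '[[[0,0.005,0],0],[[0,0.005,0],0],[[0,0.005,0],0],[[0,0.004,0],0],[[0,0.003,0],0],[[0,0,0],0],[[0,0,0],0]]'
```

```text
time: 7.12
ee_pos: [546.1, 50.1, 35.8]
orientation: [2.137, 2.302, 0.001]
ft_force: [0.5, -0.3, 5.5]
grip_width: 42.5
gripper_force: 25.0
time: 8.0
ee_pos: [567.0, 51.7, 35.7]
orientation: [-2.137, -2.302, 0.001]
ft_force: [-3.9, -1.0, 7.6]
grip_width: 42.6
gripper_force: 25.0
```

```bash
python3 -m handwheel '[[[0,0.002,0],0],[[0,0.001,0],0],[[0,0,0],0],[[0,0,0],0]]'
python3 -m handwheel '[[[0,0,0],0],[[0,0,0],0],[[0,0,0],0],[[0,0,0],0],[[0,0,-0.02],0],[[0,0,-0.05],0],[[0,0,-0.05],0],[[0,0,-0.03],0],[[0,0,0],0]]' 0.8
python3 - <<'E'
from h import *
d=grab('wrist'); cv2.imwrite('pics/w3.png',d['frame'][...,::-1])
W=world(d); z=W[...,2]
m=((z>44)&(z<53)&(abs(W[...,1]-45)<35)&(W[...,0]>400)&(W[...,0]<620)).astype(np.uint8)
k,l,st,c=cv2.connectedComponentsWithStats(m); i=1+st[1:,4].argmax(); P=W[l==i]
print(cv2.minEnclosingCircle(P[:,:2].astype(np.float32)))
hsv=cv2.cvtColor(d['frame'],cv2.COLOR_RGB2HSV); m=cv2.inRange(hsv,(5,130,100),(22,255,255)); k,l,st,c=cv2.connectedComponentsWithStats(m)
for i in range(1,k):
    if st[i,4]>100: print(c[i].round(),st[i,4],np.nanmedian(W[l==i],0).round(1))
E
```

```text
time: 8.5
ee_pos: [569.7, 52.0, 35.8]
orientation: [-2.137, -2.302, 0.002]
ft_force: [-5.8, -0.1, 9.1]
grip_width: 42.6
gripper_force: 25.0
time: 9.62
ee_pos: [571.3, 51.9, 187.8]
orientation: [2.135, 2.3, 0.005]
ft_force: [-0.3, 0.2, -0.1]
grip_width: 74.4
gripper_force: 0.0
((559.8360595703125, 52.83592987060547), 22.108015060424805)
[242. 246.] 660 [531.2  -4.5  33.8]
[179. 245.] 572 [467.4  -7.3  33.8]
[109. 345.] 157 [530.5  78.6 292.3]
[467. 346.] 149 [607.   84.5 292.7]
[203. 378.] 476 [ 491.5 -170.1   33.7]
[256. 386.] 425 [ 551.5 -176.3   33.6]
```

View pics/w3.png

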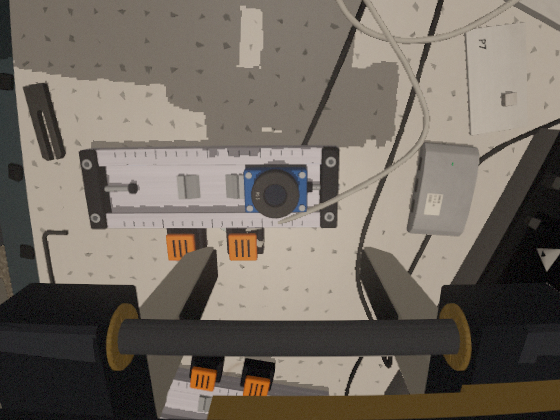

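The disc (274,192) is at the goal end, at rail x of about 65 mm. The goal pad is back up at 34 mm, the catch tooth is behind the carriage, and the gripper is clear.

```bash
python3 -c "
from station import arm; print(arm.sign_off())"
```

```text
the job is handed in; nothing more can be done
None
```

The sensor carriage was freed and slid to the goal end, where it measured about 65 mm from the rail's middle with the goal catch up behind it; the robot never went near the post carriage, and the job is handed in.

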